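# Gauge a pulley's keyed bore with a keyed plug gauge

### The arm

A 6-joint arm with a two-finger parallel gripper is mounted at the origin on a cart in front of the work surface, level with it; the furniture and walls round the work are solid. World frame = base frame: x ahead of the robot, y to its left, z up, the work surface at z = 0. Lengths are in mm, angles in rad, forces in N, time in s.
With the tool pointing down it reaches from about 300 to 775 mm from the base axis. Payload 14.6 kg.
Tool frame: the origin (TCP) lies at the very end of the fingers, on their centre line; the grasp point (between the pads) lies 19 mm behind it; z points along the fingers, y is the line along which they close (so a half turn about z gives the same grasp; the last joint's range is limited). The gripper opens to 94 mm and grips with 3 to 60 N. Pads are 16 mm wide; open, the fingers measure 119 mm over their backs; the gripper's body (75 mm by 177 mm) begins 78 mm behind the grasp point.
Start: joints at [1.209, 0.3, 1.521, -0, 1.321, -0.067], TCP at [159.799, 526.264, 205.446] pointing down, gripper open.
Joint ranges: [-3.03, 3.03], [-0.79, 2.21], [0.23, 2.52], [-1.04, 4.18], [0, 3.07], [-2.55, 2.55]. Speed limits (rad/s): [2.22, 2.22, 2.57, 3.14, 3.14, 3.14].

### API

Orientations are given as a unit quaternion [x, y, z, w].
In Python, from station import sensors, cams, order gives the robot as it stands. The module is installed in compiled form; this text tells all that it offers.
- The arm moves only by the shell command python3 -m inch 'ROWS'. ROWS is JSON, a list of rows, each a list of 5 numbers: the finger opening in cm, from 0 to 9.4, then the shift along the tool's x, y, z in cm, then the turn about the tool's z in rad. A call has 1 to 8 rows; each row shifts and turns the commanded pose from where the row before left it, along the tool's axes as they then stand; what a row does not reach is not made up. A row lasts 1/10 s, in which the tool goes at most 50 mm and 8.59 degrees, less where a joint would pass 70% of its speed; a pose out of reach is approached as far as the arm can. A call with a gripper value outside its range is refused whole. The fingers move at their own pace and stop on an object; the grip force is fixed at half the most. Time passes only in rows, so rows that do not move let the fingers close. It gives the time, the measured TCP pose, the force, the opening and the grip force at its end, in the units of the state.
- sensors.read_state(): the state, without advancing time (a new reading comes with each control period).
- cams.capture(name): name is "scene" or "top"; returns a dict with "pixels" (420x560x3 uint8, red, green, blue), "vfov" (degrees; the focal length in pixels is half the picture's height over the tangent of half this angle, whatever the lens; pixels are square), "cx", "cy" (the principal point, pixels), "D" ([k1, k2, p1, p2, k3] as OpenCV has them; the pictures are not rectified), "R" (3x3) and "t" (3): a world point X has camera coordinates R X + t. Camera axes: x right, y down, z forward; pixel columns grow to the right and rows downward; lengths in mm; the calibration is good to about 2 mm. A picture is of the moment at which its call begins. There is no depth.
- order.sign_off(): hands the job in; it is judged then, once.
The state is a dict: "time": time; "joints": joint angles; "joint_velocities": joint speeds; "effort": joint torques, N m; "tool_pos": TCP position; "tool_rot": TCP orientation; "ft_force": force on the tool from outside, world axes, zero at the start; "ft_torque": the same for the moment, N m; "gripper_width": opening from 0.0 (shut) to 1.0 (fully open); "gripper_force": force on a finger pad.
Only numpy, scipy, OpenCV 4.12 (cv2) and the standard library are available. Lean on these libraries where they do the work, as an engineer would, in place of code of your own. Each camera call takes 0.05 s, during which the arm holds its last target. There are 200 camera calls.

### The job

Check the keyed bore of the pulley in the bench gauge: on its key row press clear (square), then zero (round) while the bore is still empty, then start (long), each fully down by itself and let up again. Then take the keyed plug gauge (the one with the thick handle and wide collar) out of the stand, put its nose into the pulley's bore, turn it without forcing until the key slips into the keyway, and push it fully home against the spring probe with the collar down on the hub. Finish while still gripping it and holding it pressed home so that the reading can be taken; leave the plain gauge standing in the stand.

Things in the scene. Friction and masses are not known exactly. Their poses are not given: they have to be found in the camera images.
- bench_gauge: fixed grey bench gauge, 190 x 140 mm. Origin on the worktop below the bore's axis; z up; -x is its front, with the level key deck (x -96..-52 mm, top z 34 mm). Aluminium timing pulley clamped in the middle: flanges 64 mm in diameter up to z 63 mm, hub 44 mm in diameter up to z 80 mm; toe clamps at y +-47 mm, up to z 63 mm; display at the rear, x 60..95 mm, up to z 89 mm
- bore_mouth (a point): middle of the upright bore (21 mm in diameter, 40 mm deep) at the hub's flat top, z 80 mm; axes as bench_gauge. One keyway, 7.6 mm wide, bottom 15.6 mm from the axis, full length. Its direction is NOT given: from the axis it points to bench_gauge's -x, up to 0.33 rad to either side, other each time; cameras see it, or turn the gauge till the key drops. The pulley is oiled and does not turn
- key_clear (a joint): clear key: square, 17 x 17 mm, the left one (+y) seen from the front; spring key, 0 m up, 0.004 m fully down (counts from 0.003), 1.5 N to start it, 4.4 N at the bottom; springs back up
- key_clear_top (a point): middle of the top of key_clear, 43 mm above the worktop when up; keys stand 38 mm apart
- key_zero (a joint): zero key: round, 19 mm in diameter, the middle one; spring key, 0 m up, 0.004 m fully down (counts from 0.003), 1.5 N to start it, 4.4 N at the bottom; springs back up
- key_zero_top (a point): middle of the top of key_zero, 43 mm above the worktop when up; keys stand 38 mm apart
- key_start (a joint): start key: long, 17 x 29 mm, the right one (-y) seen from the front; spring key, 0 m up, 0.004 m fully down (counts from 0.003), 1.5 N to start it, 4.4 N at the bottom; springs back up
- key_start_top (a point): middle of the top of key_start, 43 mm above the worktop when up; keys stand 38 mm apart
- probe (a joint): spring probe, a steel pin 11 mm in diameter standing in the bottom of the bore: 0 m when free (tip 32 mm below the hub's top), grows as it is pushed down, 0.008 m with the gauge home. It pushes up with 5.3 N when first touched, 11.3 N with the gauge home, so the gauge (2 to 3.5 N) rises again if let go
- stand: fixed stand, two plates on pillars, 62 x 136 mm, top 46 mm above the worktop, with two equal holes, 31 mm in diameter, at y +-33 mm. Origin on the worktop under its middle, z up. A gauge stands upright in each hole, nose down, its collar on the upper plate; which is in which hole changes. A tall operator panel stands to the right (y below 0.10 m, x 0.24 to 0.41 m): keep the arm left of it
- keyed_gauge: steel plug gauge, about 0.28 kg, 104 mm long; origin at the middle of its nose (lower end), z up to the handle. Shaft 20 mm in diameter, z 0 to 40 mm, nose chamfered 3 mm; a key on its -x side, 6 mm wide, out to 14.5 mm from the axis, z 14 to 40 mm, its lower end tapering to 4 mm over 3 mm: the first 14 mm are plain and enter the bore at any angle. Home: collar on the hub's top
- gauge_collar (a point): middle of the underside of the keyed gauge's collar (40 mm in diameter, 6 mm thick), 40 mm above its nose. If the key (-x axis) does not point along the keyway within about 3 degrees, its end stops on the hub's top with the nose 14 mm deep and the collar 26 mm above the hub
- gauge_grip (a point): on the axis of the keyed gauge's hexagonal handle, where to grip it, 78 mm above its nose; axes as keyed_gauge. Handle 26 mm across flats, from 52 to 104 mm above the nose, flats square to its x axis and to lines at 60 and 120 degrees to it
- plain_gauge: plain plug gauge to be left alone in the stand: no key, shaft 15.6 mm in diameter, collar 37 mm, thinner hexagonal handle, 18 mm across flats, 90 mm long. Origin at the middle of its nose, z up

How it is judged (in metres and radians):
On the way, in this order (a step that is already met when the one before it is completed fails the run):
1. the clear key is pressed fully down alone (value of joint key_clear above 0.003 m and value of joint each of key_zero, key_start below 0.001 m), for 0.05 s.
2. then the zero key is pressed fully down alone, the probe free (value of joint key_zero above 0.003 m and value of joint each of key_clear, key_start, probe below 0.001 m), for 0.05 s.
3. then the start key is pressed fully down alone, the probe free (value of joint key_start above 0.003 m and value of joint each of key_clear, key_zero, probe below 0.001 m), for 0.05 s.
4. then the gauge's nose stands in the bore (z of keyed_gauge in the frame of bore_mouth below -0.006 m and horizontal distance between keyed_gauge and bore_mouth below 0.0025 m), for 0.1 s.
At the end, for the whole second after the job is handed in: gauge gripped (over 3 N) and pressed home: collar within 1.8 mm of the hub's face, within 2.5 mm of the bore's axis, upright within 0.06 rad, probe down over 6 mm, at rest; all keys up; plain gauge upright in the stand within 20 mm of its place (z of gauge_collar in the frame of bore_mouth between -0.003 and 0.0018 m and horizontal distance between keyed_gauge and bore_mouth below 0.0025 m and angle between keyed_gauge's own z axis and vertical below 0.06 rad and value of joint probe above 0.006 m and contact force between the fingers and keyed_gauge above 3 N and linear speed of keyed_gauge below 0.01 m/s and value of joint each of key_clear, key_zero, key_start below 0.001 m and angle between plain_gauge's own z axis and vertical below 0.1 rad and distance of plain_gauge from where it was at the start of the episode below 0.02 m); the arm keeps its last pose, push and grip.
It fails at once if two keys are down at once (value of joint each of key_clear, key_zero above 0.0015 m or value of joint each of key_zero, key_start above 0.0015 m or value of joint each of key_clear, key_start above 0.0015 m).
It fails at once if the gauge is forced into the pulley or the bench gauge with over 100 N (contact force between keyed_gauge and bench_gauge above 100 N).
It fails at once if the plain gauge is taken out or knocked over (distance of plain_gauge from where it was at the start of the episode above 0.025 m or angle between plain_gauge's own z axis and vertical above 0.3 rad).
It also fails if it takes over 58 s, if anything falls off the work surface, if the arm or the gripper's body presses on something with over 40 N, if the wrist force passes 120 N, or if a joint passes its speed limit or range.

## Working session

There is one attempt and no reset: what is moved stays moved. The work goes in short steps, Python scripts to look and compute and a shell command to move; the robot and the scene stay as the last step left them, time stands still between calls to the robot, and variables do not carry over. Pictures are saved under pics/ and viewed, at most 10 in all, crops included, and the job is handed in when it is done.

```bash
mkdir -p pics
cat > h.py <<'E'
import numpy as np, cv2
from station import sensors, cams, order
def cap(n,save=None):
    c=cams.capture(n)
    if save: cv2.imwrite('pics/'+save,c['pixels'][:,:,::-1])
    return c
def K(c):
    f=c['pixels'].shape[0]/2/np.tan(np.radians(c['vfov'])/2)
    return np.array([[f,0,c['cx']],[0,f,c['cy']],[0,0,1.]])
def ray(c,uv,z):
    p=cv2.undistortPoints(np.array(uv,float).reshape(-1,1,2),K(c),np.array(c['D'],float)).reshape(-1,2)
    R=np.array(c['R']);t=np.array(c['t'])
    d=np.c_[p,np.ones(len(p))]@R; o=-R.T@t
    return o+d*((z-o[2])/d[:,2])[:,None]
def proj(c,X):
    R=np.array(c['R']);t=np.array(c['t'])
    return cv2.projectPoints(np.array(X,float).reshape(-1,1,3),cv2.Rodrigues(R)[0],t.astype(float),K(c),np.array(c['D'],float))[0].reshape(-1,2)
E
python3 - <<'E'
from h import *
import pickle
for n in('top','scene'):
    c=cap(n,n+'0.png'); pickle.dump(c,open(n+'0.pkl','wb'))
    R=np.array(c['R']);print(n,c['vfov'],-R.T@np.array(c['t']),c['D'],R.round(3).tolist())
s=sensors.read_state();print({k:np.round(v,3).tolist() for k,v in s.items()})
E
```

```text
top 51.424741061757715 [326.36955499 371.52630655 933.5606652 ] [-0.03975879  0.          0.          0.          0.        ] [[0.004, -1.0, -0.012], [-0.998, -0.003, -0.063], [0.063, 0.012, -0.998]]
scene 49.124362955960095 [-184.37487133  896.97880842  445.87017097] [-0.02377261  0.          0.          0.          0.        ] [[-0.661, -0.75, -0.02], [-0.306, 0.293, -0.906], [0.685, -0.592, -0.423]]
{'time': 0.1, 'joints': [1.209, 0.3, 1.522, -0.0, 1.321, -0.067], 'joint_velocities': [-0.0, 0.001, -0.002, -0.001, 0.0, -0.001], 'effort': [0.002, -53.264, -35.328, 0.071, 0.024, -0.0], 'tool_pos': [159.738, 526.055, 204.959], 'tool_rot': [0.147, 0.989, -0.0, -0.0], 'ft_force': [-0.196, 1.028, 0.771], 'ft_torque': [0.025, -0.025, -0.001], 'gripper_force': 0.0, 'gripper_width': 1.0}
```

View pics/top0.png

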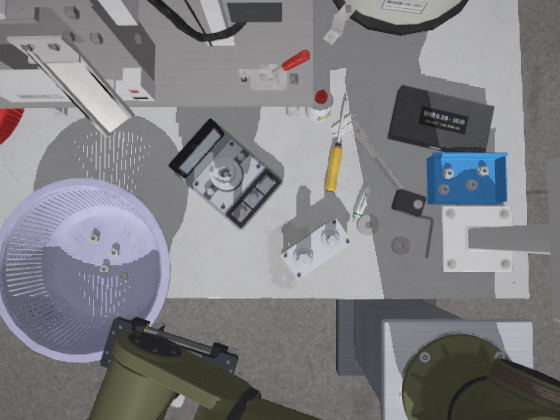

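View pics/scene0.png

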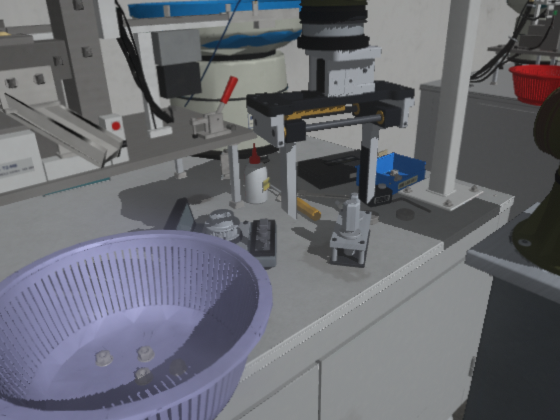

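The top view shows the bench gauge near (226,173) with its key row at about (255,200) lower right, and the stand near (316,247). The scene view shows the stand at (350,235) and the gauge at (225,225). I'll enlarge the relevant area next.

Run:
```python
from h import *
a=cv2.imread('pics/top0.png')[112:232,165:289]; b=cv2.imread('pics/top0.png')[210:286,275:357]
A=cv2.resize(a,None,fx=4.8,fy=4.8,interpolation=cv2.INTER_CUBIC);cv2.imwrite('pics/crA.png',A)
s=cv2.imread('pics/scene0.png')[180:276,315:385]
B=cv2.resize(b,None,fx=4.8,fy=4.8,interpolation=cv2.INTER_CUBIC);S=cv2.resize(s,(0,0),fx=4.8,fy=4.8,interpolation=cv2.INTER_CUBIC)
C=np.zeros((480,760,3),np.uint8);C[:B.shape[0],:B.shape[1]]=B;C[:S.shape[0],400:400+S.shape[1]]=S[:480]
cv2.imwrite('pics/crB.png',C);print(A.shape,B.shape,S.shape)
```

```text
(576, 595, 3) (365, 394, 3) (461, 336, 3)
```

View pics/crA.png

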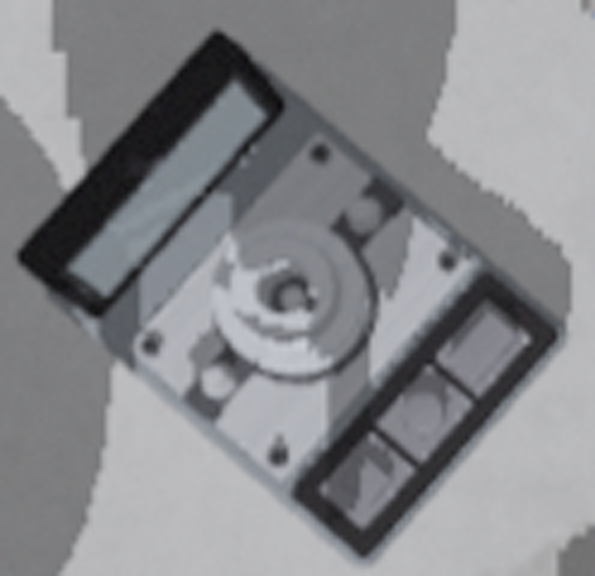

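View pics/crB.png

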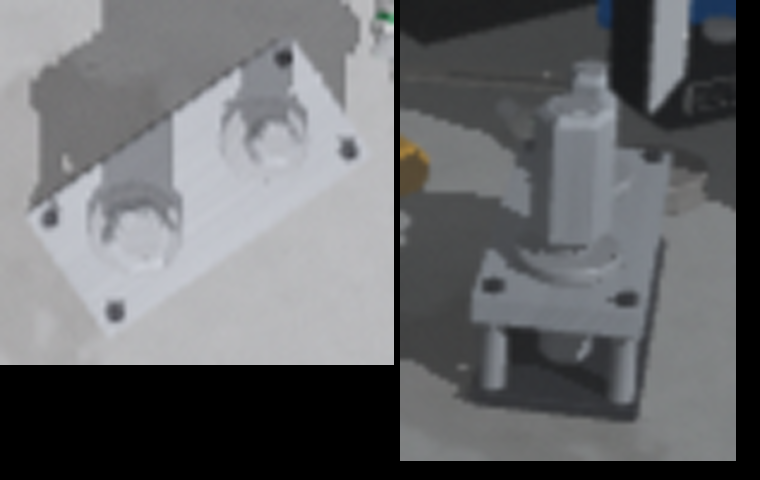

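The first crop shows the bore at about (290,292), with the keys lower right: clear (365,485), round zero (427,405) and start (485,347). That puts gauge +y at the lower left. In the second crop, the thick, wide-collared keyed gauge is in the left (near) hole at (135,235), and the thin plain one is at (265,140).

Run:
```python
from h import *
import pickle
from scipy.optimize import least_squares
c=pickle.load(open('top0.pkl','rb')); sc=pickle.load(open('scene0.pkl','rb'))
cr=lambda p,o:(np.array(p,float)+.5)/4.8-.5+np.array(o)
A=cr([(490,275),(563,330),(365,560),(295,492)],(165,112))
keys=cr([(365,485),(427,405),(485,347)],(165,112))
disp=cr([(218,32),(283,103),(97,315),(20,257)],(165,112))
# model fit of gauge pose x,y,yaw
M=np.array([(-52,-70,34),(-96,-70,34),(-96,70,34),(-52,70,34),(-74,38,43),(-74,0,43),(-74,-38,43),(0,0,80)],float)
obs=np.r_[A,keys,cr([(290,292)],(165,112))]
def W(p,M):
    ct,s=np.cos(p[2]),np.sin(p[2]);return np.c_[p[0]+ct*M[:,0]-s*M[:,1],p[1]+s*M[:,0]+ct*M[:,1],M[:,2]]
k=ray(c,keys,43);print('keys',k.round(1).tolist())
d=k[0]-k[2];y0=np.arctan2(-d[0],d[1]);b=ray(c,obs[-1:],80)[0]
r=least_squares(lambda p:(proj(c,W(p,M))-obs).ravel(),[b[0],b[1],y0],loss='soft_l1')
print('bore',b,'fit',r.x,(proj(c,W(r.x,M))-obs).round(1).tolist())
print('keys fit',W(r.x,M[4:7]).round(1).tolist())
# stand: screws / corners
co=cr([(28,208),(288,36),(366,155),(108,335)],(275,210))
P=ray(c,co,46);print('stand corners',P.round(1).tolist(),'ctr',P.mean(0))
MS=np.array([(x,y,46) for x,y in((31,68),(31,-68),(-31,-68),(-31,68))],float)
q=least_squares(lambda p:(proj(c,W(p,MS))-co).ravel(),[P[:,0].mean(),P[:,1].mean(),0.5],loss='soft_l1').x
print('stand',q,'holes',W(q,np.array([(0,33,46),(0,-33,46)])).round(1).tolist())
print('scene proj bore,keys,hole+',proj(sc,W(r.x,M[4:])).round(1).tolist(),proj(sc,W(q,np.array([(0,33,110),(0,33,52),(0,-33,52)]))).round(1).tolist(), proj(sc,W(q,MS)).round(1).tolist())
for z,n in((110,(143,228)),):print('handle top ray',ray(c,cr([n],(275,210)),z))
```

```text
keys [[376.6, 460.3, 43.0], [410.9, 434.1, 43.0], [435.9, 409.4, 43.0]]
bore [453.97348563 488.34956514  80.        ] fit [455.07309524 490.41335693   0.86605857] [[1.2, -3.0], [2.0, -0.8], [-0.8, 2.5], [-2.3, 2.8], [0.8, -0.8], [0.0, 1.8], [0.0, -0.1], [-1.0, -0.6]]
keys fit [[378.2, 458.7, 43.0], [407.1, 434.0, 43.0], [436.1, 409.4, 43.0]]
stand corners [[294.8, 378.5, 46.0], [367.9, 268.5, 46.0], [317.7, 235.7, 46.0], [241.7, 344.6, 46.0]] ctr [305.53895571 306.83491451  46.        ]
stand [305.50310613 306.70684101   0.59375573] holes [[287.0, 334.1, 46.0], [324.0, 279.4, 46.0]]
scene proj bore,keys,hole+ [[263.0, 240.7], [263.4, 230.6], [263.8, 221.2], [221.9, 213.7]] [[350.2, 201.6], [348.8, 231.0], [353.2, 215.0]] [[328.4, 241.5], [339.6, 208.7], [370.8, 211.5], [364.2, 245.4]]
handle top ray [[289.49476866 332.93545406 110.        ]]
```

Run:
```python
from h import *
import pickle
c=pickle.load(open('top0.pkl','rb')); g=cv2.cvtColor(c['pixels'],cv2.COLOR_RGB2GRAY)
cr=lambda p,o=(165,112):(np.array(p,float)+.5)/4.8-.5+np.array(o)
def rect(seed,z,th):
    m=(g<th).astype(np.uint8);n,l,s,ce=cv2.connectedComponentsWithStats(m)
    y,x=np.nonzero(l==l[seed[1],seed[0]]);P=ray(c,np.c_[x,y],z)[:,:2].astype(np.float32)
    r=cv2.minAreaRect(P);print(th,len(x),r);return r
v=cr((330,500)).round().astype(int);v2=cr((120,180)).round().astype(int);print(g[v[1],v[0]],g[v2[1],v2[0]])
for th in(70,80,90):rect(v,34,th);rect(v2,89,th)
# clamps, screws
print('clamps',ray(c,cr([(367,212),(215,380)]),63).round(1).tolist())
s=ray(c,cr([(320,153),(448,261),(278,455),(151,343)]),45);print('screws',s.round(1).tolist(),s.mean(0))
# stand bright mask
big=cv2.resize(g[140:205,200:250],None,fx=8,fy=8,interpolation=cv2.INTER_CUBIC)
k=cv2.resize(g[155:190,205:245],None,fx=16,fy=16,interpolation=cv2.INTER_CUBIC)
cv2.imwrite('pics/bore.png',cv2.normalize(k,None,0,255,cv2.NORM_MINMAX))
```

```text
57 27
70 600 ((408.4929504394531, 435.4566650390625), (43.6412353515625, 128.74984741210938), 49.154022216796875)
70 821 ((500.1067199707031, 543.1888427734375), (44.64746856689453, 126.12370300292969), 49.18369674682617)
80 683 ((408.9803161621094, 435.3177490234375), (44.11058807373047, 129.69525146484375), 49.26887130737305)
80 865 ((500.05853271484375, 543.0885009765625), (45.09436798095703, 126.54120635986328), 49.30503463745117)
90 806 ((409.724609375, 435.1235046386719), (45.397911071777344, 131.47637939453125), 49.29423522949219)
90 964 ((495.6954040527344, 539.2457275390625), (59.82719802856445, 127.77359008789062), 47.955772399902344)
clamps [[490.5, 458.6, 63.0], [419.3, 521.7, 63.0]]
screws [[519.6, 481.0, 45.0], [472.7, 425.4, 45.0], [389.1, 497.4, 45.0], [437.1, 552.6, 45.0]] [454.63157449 489.11445224  45.        ]
```

View pics/bore.png

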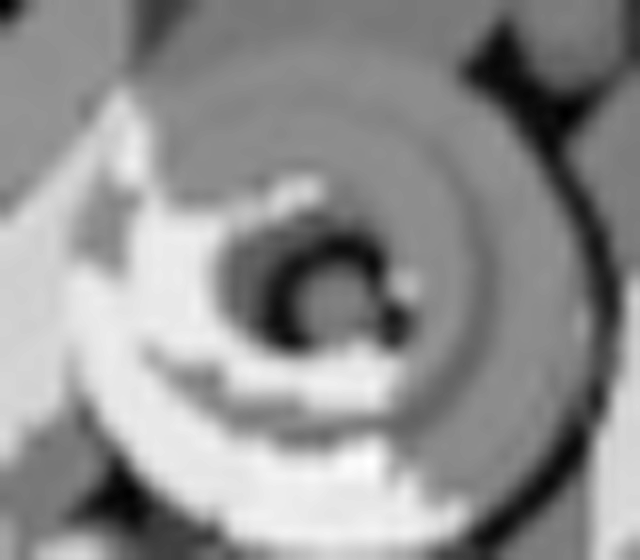

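The enlarged bore view shows the probe tip at about (335,300), the bore rim centred near (301,274), and the dark keyway end at (398,325), to the right of the nominal -x direction. That suggests a keyway offset of about +0.2 rad.

```bash
cat >> h.py <<'E'
from scipy.spatial.transform import Rotation as Ro
def yaw(): # direction of tool y in world, deg
    y=Ro.from_quat(sensors.read_state()['tool_rot']).as_matrix()[:,1]; return np.degrees(np.arctan2(y[1],y[0]))
def go(x,y,z,yd=None):
    s=sensors.read_state();p=np.array(s['tool_pos']);R=Ro.from_quat(s['tool_rot']).as_matrix()
    turn=0
    if yd is not None:
        turn=np.radians((yaw()-yd+90)%180-90)   # + about tool z (down) = clockwise from above
        R=R@Ro.from_rotvec([0,0,turn]).as_matrix()
    print('t',round(s['time'],2),'turn first',round(turn,3),'then cm',((np.array([x,y,z])-p)@R/10).round(2).tolist(),'f',np.round(s['ft_force'],1).tolist(),'pos',p.round(1).tolist(),'yaw',round(yaw(),2),'tilt',R[:2,2].round(3).tolist())
E
python3 - <<'E'
from h import *
import pickle
c=pickle.load(open('top0.pkl','rb'))
px=lambda p:(np.array(p)+.5)/16-.5+np.array([205,155])
print('bore',ray(c,px((301,274)),80).round(1),'probe',ray(c,px((335,300)),48).round(1),'hub',ray(c,px((315,270)),80).round(1))
a,b=ray(c,[px((301,274)),px((398,325))],80);print('keyway dir rel -x',np.degrees(np.arctan2(*(b-a)[[1,0]]))-49.2+180)
go(378,459,80,49.2)
E
```

```text
bore [[455.5 491.7  80. ]] probe [[457.  491.8  48. ]] hub [[456. 490.  80.]]
keyway dir rel -x 13.158396063224359
t 0.1 turn first 0.417 then cm [-20.9, 9.2, 12.49] f [-0.2, 1.0, 0.8] pos [159.7, 526.1, 205.0] yaw 73.11 tilt [-0.0, -0.001]
```

```bash
python3 -m inch '[[0,0,0,0,0.139],[0,0,0,0,0.139],[0,0,0,0,0.139],[0,-4.2,1.8,0,0],[0,-4.2,1.8,0,0],[0,-4.2,1.8,0,0],[0,-4.2,1.8,0,0],[0,-4.1,2.0,0,0]]'; python3 -m inch '[[0,0,0,0,0],[0,0,0,4,0],[0,0,0,4,0],[0,0,0,4,0],[0,0,0,0,0],[0,0,0,0,0]]'
python3 - <<'E'
from h import *
go(378.7,459.7,60,49.2)
a=cap('top','t1.png'); b=cap('scene','s1.png')
p=cv2.imread('pics/t1.png')[120:260,170:310];q=cv2.imread('pics/s1.png')[160:300,180:320]
cv2.imwrite('pics/k1.png',np.hstack([cv2.resize(i,(400,400),interpolation=cv2.INTER_CUBIC) for i in(p,q)]))
print(sensors.read_state()['gripper_width'])
E
```

```text
time: 0.9
tool_pos: [379.7, 458.4, 205.2]
tool_rot: [0.348, 0.937, -0.0, -0.0]
ft_force: [-0.4, 1.4, -0.3]
gripper_width: 0.36
gripper_force: 0.0
time: 1.5
tool_pos: [378.0, 459.8, 86.3]
tool_rot: [0.348, 0.937, -0.0, -0.0]
ft_force: [0.2, 0.2, 0.3]
gripper_width: 0.002
gripper_force: 0.0
t 1.5 turn first 0.001 then cm [-0.06, 0.04, 2.63] f [0.2, 0.2, 0.3] pos [378.0, 459.8, 86.3] yaw 49.24 tilt [-0.0, -0.0]
0.0024990671322307873
```

View pics/k1.png

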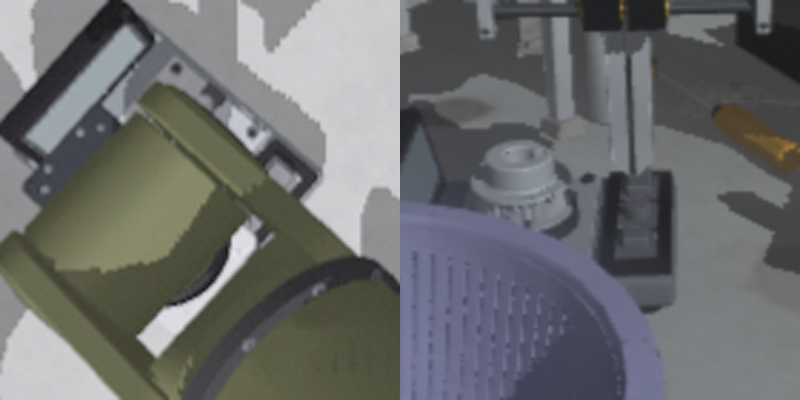

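The left half is the top view, where the arm hides the keys. In the scene half, the fingertips at crop (630,170) are right above the clear key at (638,240), and the hub top is at (518,157). So the alignment agrees with my estimate.

```bash
python3 -m inch '[[0,-0.05,0,2.2,0],[0,0,0,2,0],[0,0,0,0.25,0],[0,0,0,0.2,0],[0,0,0,0,0],[0,0,0,0,0]]'
```

```text
time: 2.2
tool_pos: [378.9, 459.6, 40.4]
tool_rot: [0.348, 0.937, 0.001, 0.0]
ft_force: [-1.3, -0.5, 4.4]
gripper_width: 0.007
gripper_force: 1.7
```

```bash
python3 -m inch '[[0,0,0,0.12,0],[0,0,0,0.05,0],[0,0,0,0,0]]';python3 -m inch '[[0,0,0,0.08,0],[0,0,0,0,0]]'
```

```text
time: 2.5
tool_pos: [379.0, 459.7, 39.1]
tool_rot: [0.348, 0.937, 0.001, 0.0]
ft_force: [-4.0, -3.5, 15.6]
gripper_width: 0.005
gripper_force: 7.8
time: 2.7
tool_pos: [379.0, 459.7, 38.9]
tool_rot: [0.348, 0.937, 0.001, 0.0]
ft_force: [-6.7, -7.8, 23.0]
gripper_width: 0.008
gripper_force: 11.3
```

```bash
python3 -m inch '[[0,0,0,-2.5,0],[0,-3.8,0,0,0],[0,0,0,0,0],[0,0,0,1.8,0],[0,0,0,0.4,0],[0,0,0,0.1,0],[0,0,0,0.05,0],[0,0,0,0,0]]'
```

```text
time: 3.5
tool_pos: [407.2, 434.1, 39.1]
tool_rot: [0.348, 0.937, -0.0, 0.0]
ft_force: [-2.3, -7.5, 13.9]
gripper_width: 0.005
gripper_force: 7.0
```

```bash
python3 -m inch '[[0,0,0,0,0]]'
python3 - <<'E'
from h import *
go(407.4,434.9,39,49.2)
E
```

```text
time: 3.6
tool_pos: [407.2, 434.0, 39.1]
tool_rot: [0.348, 0.937, -0.0, 0.0]
ft_force: [-3.0, -8.4, 13.5]
gripper_width: 0.003
gripper_force: 7.0
t 3.6 turn first 0.001 then cm [0.04, 0.08, 0.01] f [-3.0, -8.4, 13.5] pos [407.2, 434.0, 39.1] yaw 49.23 tilt [0.0, -0.001]
```

```bash
python3 -m inch '[[0,0,0,-2.5,0],[0,-3.8,0.08,0,0],[0,0,0,0,0],[0,0,0,1.8,0],[0,0,0,0.5,0],[0,0,0,0.1,0],[0,0,0,0.1,0],[0,0,0,0,0]]';  python3 -m inch '[[0,0,0,0,0]]'
```

```text
time: 4.4
tool_pos: [436.0, 410.0, 39.1]
tool_rot: [0.348, 0.937, -0.001, -0.0]
ft_force: [-4.4, -8.5, 15.5]
gripper_width: 0.002
gripper_force: 7.6
time: 4.5
tool_pos: [436.0, 410.0, 39.1]
tool_rot: [0.348, 0.937, -0.001, -0.0]
ft_force: [-5.0, -8.6, 14.9]
gripper_width: 0.006
gripper_force: 7.7
```

```bash
python3 -m inch '[[0,0,0,-4,0],[0,0,0,-4,0],[5,0,0,-4,0],[5,0,0,-3,0],[5,0,0,0,0]]'
python3 - <<'E'
from h import *
t=cv2.imread('pics/top0.png')[248:270,292:314];s=cv2.imread('pics/scene0.png')[195:223,336:364]
o=[cv2.resize(cv2.normalize(i,None,0,255,cv2.NORM_MINMAX),(400,400),interpolation=cv2.INTER_CUBIC) for i in(t,s)]
cv2.imwrite('pics/hex.png',np.hstack(o))
go(287,334,205)
E
```

```text
time: 5.0
tool_pos: [437.1, 411.4, 192.5]
tool_rot: [0.348, 0.937, 0.003, 0.002]
ft_force: [-0.8, -0.3, -0.5]
gripper_width: 0.224
gripper_force: 0.0
t 5.0 turn first 0 then cm [6.31, -15.65, -1.35] f [-0.8, -0.3, -0.5] pos [437.1, 411.4, 192.5] yaw 49.25 tilt [0.005, 0.004]
```

View pics/hex.png

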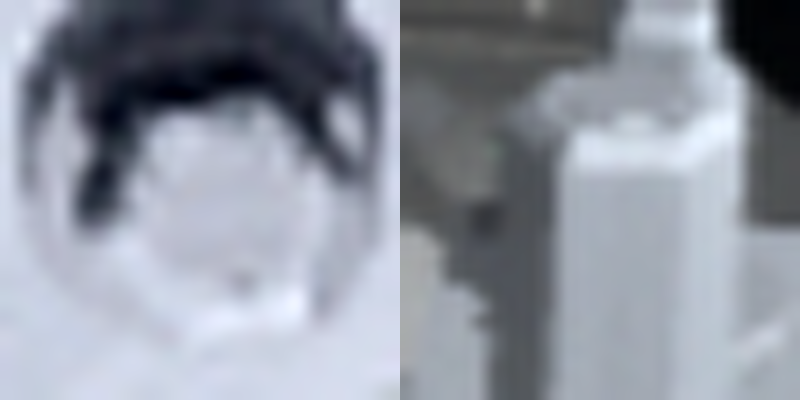

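The hex crop shows the handle face-on to the scene camera: faces at 495-555, 555-690 and 690-745. So the flat normals lie at about 130°, 70° and 10° in the world. In the top view, the handle top centre is near (230,200) and the collar centre near (202,200).

Run:
```python
from h import *
import pickle
c=pickle.load(open('top0.pkl','rb'));f=lambda p:(np.array(p)+.5)*22/400-.5+np.array([292,248])
print(ray(c,f((230,210)),110),ray(c,f((202,185)),52))
s=pickle.load(open('scene0.pkl','rb'));g=lambda p:(np.array(p)-400*np.array([1,0])+.5)*28/400-.5+np.array([336,195])
print('scene top centre',g((635,110)),'pred',proj(s,[(289,333,110),(287,334,110),(289,331,110)]))
go(288.5,333.5,195,70)
print(sensors.read_state()['joints'])
```

```text
[[285.79969242 333.34268389 110.        ]] [[285.6847416  333.75251537  52.        ]]
scene top centre [351.985 202.235] pred [[349.7493382  201.1008988 ]
 [350.24227546 201.61275273]
 [350.50868654 200.77001597]]
t 5.0 turn first -0.362 then cm [11.29, -12.4, -0.35] f [-0.8, -0.3, -0.5] pos [437.1, 411.4, 192.5] yaw 49.25 tilt [0.005, 0.004]
[ 6.94100764e-01  4.18341689e-01  1.39153289e+00  1.18476102e-04
  1.32545575e+00 -1.65470697e-01]
```

```bash
python3 -m inch '[[5.4,0,0,0,-0.121],[5.4,0,0,0,-0.121],[5.4,0,0,0,-0.12],[5.4,2.87,-3.12,0,0],[5.4,2.87,-3.12,0,0],[5.4,2.87,-3.12,0,0],[5.4,2.87,-3.12,0,0],[5.4,0,0,0,0]]'; python3 -m inch '[[5.4,0,0,0,0]]'
python3 - <<'E'
from h import *
go(286.5,333.5,65,70)
E
```

```text
time: 5.8
tool_pos: [282.3, 330.5, 187.2]
tool_rot: [0.173, 0.985, -0.001, -0.001]
ft_force: [1.1, 0.1, 0.1]
gripper_width: 0.575
gripper_force: 0.0
time: 5.9
tool_pos: [285.4, 332.2, 187.8]
tool_rot: [0.174, 0.985, -0.0, -0.0]
ft_force: [0.9, 1.1, 0.4]
gripper_width: 0.575
gripper_force: 0.0
t 5.9 turn first 0.0 then cm [-0.06, 0.16, 12.28] f [0.9, 1.1, 0.4] pos [285.4, 332.2, 187.8] yaw 70.01 tilt [-0.0, -0.0]
```

```bash
python3 -m inch '[[5.4,0,0.05,3,0],[5.4,0,0,3,0],[5.4,0,0,0,0]]'
python3 - <<'E'
from h import *
c=cap('scene','s2.png')
go(286.5,333.5,65,70)
s=cv2.imread('pics/s2.png')[160:260,300:400]
t=cv2.imread('pics/s2.png');cap('top','t2.png');u=cv2.imread('pics/t2.png')[210:290,270:350]
cv2.imwrite('pics/g1.png',np.hstack([cv2.resize(i,(400,400),interpolation=cv2.INTER_CUBIC) for i in(s,u)]))
E
```

```text
time: 6.2
tool_pos: [285.4, 331.7, 124.7]
tool_rot: [0.174, 0.985, -0.003, -0.002]
ft_force: [-0.8, 0.1, 0.4]
gripper_width: 0.574
gripper_force: 0.0
t 6.25 turn first -0.001 then cm [-0.01, 0.14, 6.18] f [-0.2, -0.1, 1.0] pos [286.1, 332.4, 126.8] yaw 69.95 tilt [-0.003, -0.003]
```

View pics/g1.png

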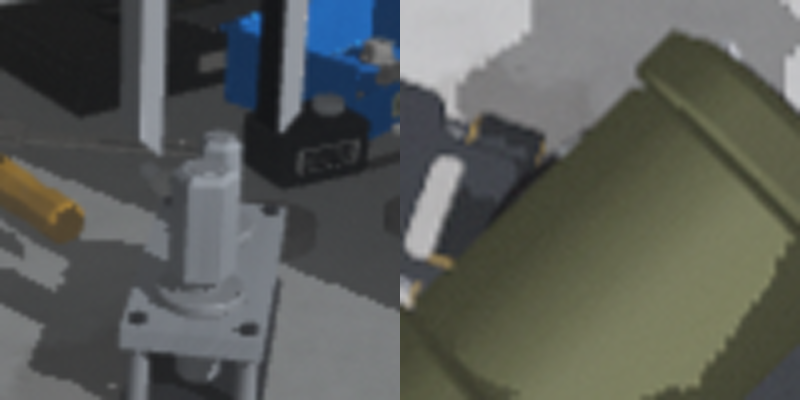

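In the scene half, the open fingers at (150,150) and (290,130) straddle the thick handle at about (208,180), so they are centred well enough. The top view is blocked by the arm.

```bash
python3 -m inch '[[5.4,0,0.1,3,0],[5.4,0,0,3.1,0],[5.4,0,0,0,0],[5.4,0,0,0,0]]'; python3 -m inch '[[0,0,0,0,0],[0,0,0,0,0],[0,0,0,0,0],[0,0,0,0,0],[0,0,0,0,0]]'
```

```text
time: 6.7
tool_pos: [287.2, 334.1, 68.4]
tool_rot: [0.174, 0.985, 0.0, 0.0]
ft_force: [-0.8, -0.6, 0.9]
gripper_width: 0.573
gripper_force: 0.0
time: 7.2
tool_pos: [286.6, 333.7, 67.5]
tool_rot: [0.174, 0.985, 0.0, 0.0]
ft_force: [-1.9, -1.8, 6.5]
gripper_width: 0.273
gripper_force: 30.0
```

```bash
python3 -m inch '[[0,0,0,-1,0],[0,0,0,-3,0],[0,0,0,-3,0],[0,0,0,-3,0],[0,0,0,0,0],[0,0,0,0,0]]'
python3 - <<'E'
from h import *
c=cap('scene','s3.png')
go(455.5,490.5,165,70)
s=sensors.read_state();p=np.array(s['tool_pos']);print(s['gripper_width'],proj(c,[p+[0,0,-61.5],p+[0,0,-21]]))
u=proj(c,[p+[0,0,-30]])[0].astype(int)
im=cv2.imread('pics/s3.png')
cv2.imwrite('pics/l1.png',np.hstack([cv2.resize(cv2.normalize(im[u[1]-h:u[1]+h,u[0]-h:u[0]+h],None,0,255,cv2.NORM_MINMAX),(400,400),interpolation=cv2.INTER_CUBIC) for h in(22,60)]));print(u)
E
```

```text
time: 7.8
tool_pos: [286.3, 333.4, 166.8]
tool_rot: [0.174, 0.985, 0.0, 0.0]
ft_force: [-0.0, -0.1, -3.5]
gripper_width: 0.275
gripper_force: 30.0
t 7.85 turn first -0.001 then cm [-10.54, 20.58, 0.06] f [0.8, 0.1, -3.9] pos [286.1, 333.1, 166.0] yaw 69.96 tilt [-0.001, -0.001]
0.2791115468391189 [[350.84300387 204.50467143]
 [351.85750523 183.01409083]]
[351 187]
```

View pics/l1.png

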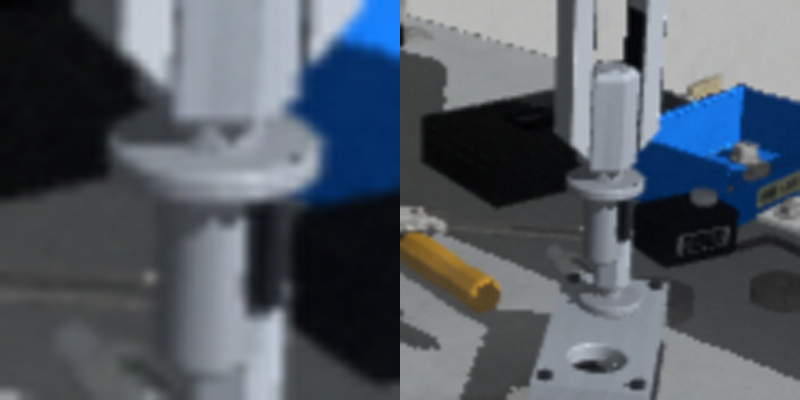

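In the lifted view, the keyed gauge hangs upright with its dark key at crop (265,260), right of the shaft centre at about 215. A mark on the collar at (295,157) agrees with this. So the key points about 60° to the right of the camera direction, which is world 190°, or tool-y yaw + 120°. The keyway is near 242°, so the gauge needs a turn of about -0.915.

```bash
python3 -m inch '[[0,0,0,0,-0.131],[0,0,0,0,-0.131],[0,0,0,0,-0.131],[0,0,0,0,-0.131],[0,0,0,0,-0.131],[0,0,0,0,-0.13],[0,0,0,0,-0.13]]'; python3 -m inch '[[0,-4.55,0.84,0,0],[0,-4.55,0.84,0,0],[0,-4.55,0.84,0,0],[0,-4.55,0.84,0,0],[0,-4.5,0.84,0,0],[0,0,0,0,0],[0,0,0,0,0],[0,0,0,0,0]]'
python3 - <<'E'
from h import *
go(455.5,490.7,155,122.4);print(sensors.read_state()['joints'].__str__())
E
```

```text
time: 8.55
tool_pos: [285.9, 333.0, 165.3]
tool_rot: [-0.281, 0.96, -0.001, -0.001]
ft_force: [0.2, 0.5, -2.9]
gripper_width: 0.277
gripper_force: 30.0
time: 9.35
tool_pos: [454.9, 489.9, 165.9]
tool_rot: [-0.279, 0.96, -0.0, -0.001]
ft_force: [0.3, 0.6, -2.1]
gripper_width: 0.277
gripper_force: 30.0
t 9.35 turn first -0.0 then cm [-0.09, 0.03, 1.09] f [0.3, 0.6, -2.1] pos [454.9, 489.9, 165.9] yaw 122.39 tilt [-0.001, -0.001]
[ 7.67664311e-01  5.99839883e-01  1.18451196e+00 -1.36669034e-05
  1.35931907e+00 -1.36840988e+00]
```

```bash
python3 -m inch '[[0,-0.09,0.03,0.8,0],[0,0,0,0.7,0],[0,0,0,0,0],[0,0,0,0,0]]'
python3 - <<'E'
from h import *
c=cap('scene','s4.png'); d=cap('top','t4.png')
s=sensors.read_state();p=np.array(s['tool_pos']);print(p)
print('nose',proj(c,[p-[0,0,61.5],p-[0,0,21.5]]),'bore',proj(c,[(455.5,490.7,80)]))
u=proj(c,[(455.5,490.7,88)])[0].astype(int);print(u)
im=cv2.imread('pics/s4.png');h=25
e=cv2.resize(cv2.normalize(im[u[1]-h:u[1]+h,u[0]-h:u[0]+h],None,0,255,cv2.NORM_MINMAX),(600,600),interpolation=cv2.INTER_CUBIC)
cv2.imwrite('pics/n1.png',e)
E
```

```text
time: 9.75
tool_pos: [456.1, 491.2, 152.0]
tool_rot: [-0.279, 0.96, -0.0, -0.0]
ft_force: [-0.2, -0.4, -2.8]
gripper_width: 0.273
gripper_force: 30.0
[456.305999   491.35667547 152.32641532]
nose [[220.66047755 208.22978085]
 [218.92270693 187.83527183]] bore [[221.67170715 213.63912296]]
[221 209]
```

View pics/n1.png

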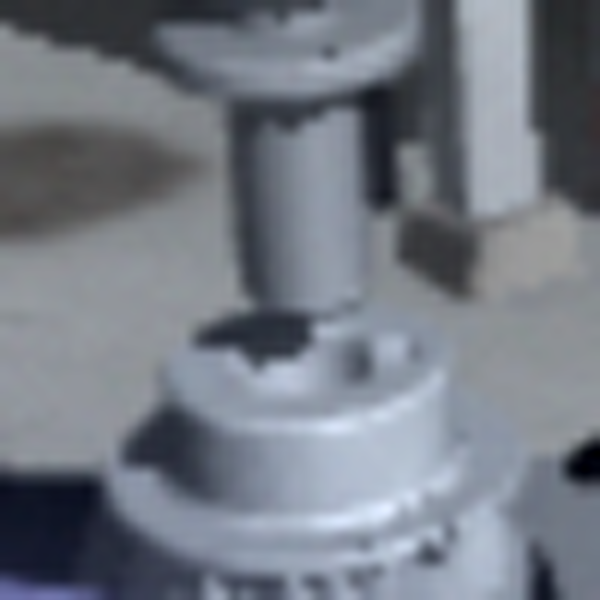

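The scene close-up shows the nose bottom at about (304,300) and the hub top ellipse centred at about (304,367). The key is on the right side of the shaft at (380,150), and the keyway is on the right side of the bore at (365-410,355). They are close to coaxial, with the nose slightly far of the axis, so I'll nudge it and descend gently.

```bash
python3 -m inch '[[0,0,0.1,0.5,0],[0,0,0,0.4,0],[0,0,0,0,0],[0,0,0,0,0]]';  python3 -m inch '[[0,0,0,0.2,0],[0,0,0,0.2,0],[0,0,0,0,0]]'
python3 - <<'E'
from h import *
go(455.5,492,140,122.4);print(sensors.read_state()['ft_torque'])
E
```

```text
time: 10.25
tool_pos: [455.7, 492.2, 142.8]
tool_rot: [-0.279, 0.96, -0.0, -0.0]
ft_force: [-0.0, 0.1, -2.6]
gripper_width: 0.273
gripper_force: 30.0
time: 10.55
tool_pos: [455.8, 492.1, 138.7]
tool_rot: [-0.279, 0.96, -0.0, -0.0]
ft_force: [0.6, -0.2, -2.2]
gripper_width: 0.279
gripper_force: 30.0
t 10.55 turn first -0.0 then cm [0.03, 0.0, -0.13] f [0.6, -0.2, -2.2] pos [455.8, 492.1, 138.7] yaw 122.38 tilt [-0.0, -0.0]
[ 0.01139293 -0.028162    0.02234761]
```

```bash
python3 -m inch '[[0,0,0,0.2,0],[0,0,0,0.1,0],[0,0,0,0,0]]';  python3 -m inch '[[0,0,0,0.2,0],[0,0,0,0.1,0],[0,0,0,0,0]]'
```

```text
time: 10.85
tool_pos: [456.0, 492.1, 135.8]
tool_rot: [-0.279, 0.96, -0.0, 0.0]
ft_force: [2.6, 1.4, -4.3]
gripper_width: 0.273
gripper_force: 30.0
time: 11.15
tool_pos: [455.9, 492.2, 132.8]
tool_rot: [-0.279, 0.96, -0.0, 0.0]
ft_force: [3.9, 0.4, -3.9]
gripper_width: 0.274
gripper_force: 30.0
```

```bash
python3 -m inch '[[0,-0.05,-0.03,0.2,0],[0,0,0,0.1,0],[0,0,0,0,0],[0,0,0,0,0]]'; python3 -m inch '[[0,0,0,0.1,0],[0,0,0,0.1,0],[0,0,0,0,0],[0,0,0,0,0]]'
```

```text
time: 11.55
tool_pos: [456.2, 492.2, 129.8]
tool_rot: [-0.279, 0.96, -0.0, -0.0]
ft_force: [0.6, -0.3, -3.8]
gripper_width: 0.277
gripper_force: 30.0
time: 11.95
tool_pos: [456.3, 492.2, 127.9]
tool_rot: [-0.279, 0.96, -0.0, -0.0]
ft_force: [-0.1, -0.5, -3.1]
gripper_width: 0.275
gripper_force: 30.0
```

```bash
python3 -m inch '[[0,0,0,0.1,0],[0,0,0,0.05,0],[0,0,0,0,0],[0,0,0,0,0]]'; python3 -m inch '[[0,0,0,0.1,0],[0,0,0,0.05,0],[0,0,0,0,0],[0,0,0,0,0]]'
```

```text
time: 12.35
tool_pos: [456.3, 492.2, 126.4]
tool_rot: [-0.279, 0.96, -0.0, -0.0]
ft_force: [-0.1, 0.2, -3.1]
gripper_width: 0.273
gripper_force: 30.0
time: 12.75
tool_pos: [456.3, 492.2, 124.9]
tool_rot: [-0.279, 0.96, -0.0, -0.0]
ft_force: [-0.1, 0.4, -2.9]
gripper_width: 0.274
gripper_force: 30.0
```

```bash
python3 -m inch '[[0,0,0,0.1,0],[0,0,0,0.1,0],[0,0,0,0,0],[0,0,0,0,0]]'; python3 -m inch '[[0,0,0,0.1,0],[0,0,0,0.05,0],[0,0,0,0,0],[0,0,0,0,0]]'
```

```text
time: 13.15
tool_pos: [456.3, 492.2, 122.9]
tool_rot: [-0.279, 0.96, -0.0, -0.0]
ft_force: [-0.3, -0.1, -3.1]
gripper_width: 0.273
gripper_force: 30.0
time: 13.55
tool_pos: [456.3, 492.2, 121.4]
tool_rot: [-0.279, 0.96, 0.0, -0.0]
ft_force: [0.8, 0.3, -3.2]
gripper_width: 0.275
gripper_force: 30.0
```

The key has slipped straight into the keyway: the nose is about 20 mm deep with no resistance. I'll continue toward the probe.

```bash
python3 -m inch '[[0,0,0,0.2,0],[0,0,0,0.2,0],[0,0,0,0.2,0],[0,0,0,0.2,0],[0,0,0,0,0],[0,0,0,0,0]]'; python3 -m inch '[[0,0,0,0.1,0],[0,0,0,0.1,0],[0,0,0,0.1,0],[0,0,0,0,0],[0,0,0,0,0]]'
```

```text
time: 14.15
tool_pos: [456.3, 492.2, 113.4]
tool_rot: [-0.279, 0.96, -0.0, -0.0]
ft_force: [-0.8, 0.1, -2.6]
gripper_width: 0.276
gripper_force: 30.0
time: 14.65
tool_pos: [456.3, 492.2, 110.4]
tool_rot: [-0.279, 0.96, -0.0, -0.0]
ft_force: [0.4, 0.3, -2.9]
gripper_width: 0.273
gripper_force: 30.0
```

```bash
python3 -m inch '[[0,0,0,0.1,0],[0,0,0,0.1,0],[0,0,0,0.1,0],[0,0,0,0,0],[0,0,0,0,0]]'; python3 -m inch '[[0,0,0,0.1,0],[0,0,0,0.1,0],[0,0,0,0,0],[0,0,0,0,0]]'; python3 -m inch '[[0,0,0,0.1,0],[0,0,0,0.1,0],[0,0,0,0,0],[0,0,0,0,0]]'
```

```text
time: 15.15
tool_pos: [456.5, 492.3, 107.8]
tool_rot: [-0.279, 0.96, 0.0, 0.0]
ft_force: [-0.4, -1.0, 2.8]
gripper_width: 0.271
gripper_force: 30.0
time: 15.55
tool_pos: [456.4, 492.3, 105.6]
tool_rot: [-0.279, 0.96, 0.0, 0.0]
ft_force: [-0.3, -0.5, 3.8]
gripper_width: 0.277
gripper_force: 30.0
time: 15.95
tool_pos: [456.5, 492.3, 103.7]
tool_rot: [-0.279, 0.96, 0.0, 0.0]
ft_force: [-1.3, -0.3, 6.7]
gripper_width: 0.277
gripper_force: 30.0
```

```bash
python3 -m inch '[[0,0,0,0.1,0],[0,0,0,0.05,0],[0,0,0,0,0],[0,0,0,0,0]]'; python3 -m inch '[[0,0,0,0.05,0],[0,0,0,0,0],[0,0,0,0,0]]'; python3 -m inch '[[0,0,0,0.05,0],[0,0,0,0,0],[0,0,0,0,0]]'
```

```text
time: 16.35
tool_pos: [456.5, 492.3, 102.4]
tool_rot: [-0.279, 0.96, 0.0, 0.0]
ft_force: [-1.0, -1.0, 6.1]
gripper_width: 0.276
gripper_force: 30.0
time: 16.65
tool_pos: [456.5, 492.3, 101.9]
tool_rot: [-0.279, 0.96, 0.0, 0.0]
ft_force: [-2.3, -1.1, 7.2]
gripper_width: 0.273
gripper_force: 30.0
time: 16.95
tool_pos: [456.5, 492.3, 101.6]
tool_rot: [-0.279, 0.96, 0.0, 0.0]
ft_force: [-1.2, -1.3, 9.4]
gripper_width: 0.274
gripper_force: 30.0
```

```bash
python3 -m inch '[[0,0,0,0.05,0],[0,0,0,0,0],[0,0,0,0,0]]'; python3 -m inch '[[0,0,0,0.05,0],[0,0,0,0,0],[0,0,0,0,0]]'
```

```text
time: 17.25
tool_pos: [456.5, 492.3, 101.5]
tool_rot: [-0.279, 0.96, 0.0, 0.0]
ft_force: [-2.2, -2.8, 11.6]
gripper_width: 0.274
gripper_force: 30.0
time: 17.55
tool_pos: [456.6, 492.4, 101.5]
tool_rot: [-0.279, 0.96, 0.0, 0.001]
ft_force: [-4.0, -4.7, 15.4]
gripper_width: 0.273
gripper_force: 30.0
```

```bash
python3 -m inch '[[0,0,0,0.05,0],[0,0,0,0,0],[0,0,0,0,0],[0,0,0,0,0],[0,0,0,0,0],[0,0,0,0,0]]'
python3 - <<'E'
from h import *
s=sensors.read_state();print(s['tool_pos'],s['ft_force'],np.abs(s['joint_velocities']).max())
# collar vs hub in the scene picture: no gap -> brightness profile along the axis
c=cap('scene','s5.png');g=cv2.cvtColor(c['pixels'],cv2.COLOR_RGB2GRAY);u=proj(c,[(455.5,491.5,z) for z in(110,86,80,63)]).round().astype(int)
print(u.tolist(),g[u[1][1]-6:u[3][1]+14,u[2][0]].tolist(), 'plain',proj(c,[(324,279,97)]))
a=cv2.imread('pics/s1.png')[185:245,330:380].astype(int);b=cv2.imread('pics/s5.png')[185:245,330:380].astype(int)
d=cv2.absdiff(a.astype(np.uint8),b.astype(np.uint8)).max(2);print('diff cols (keyed gone)',(d>40).sum(0).tolist())
E
```

```text
time: 18.15
tool_pos: [456.6, 492.4, 101.5]
tool_rot: [-0.279, 0.96, 0.0, 0.001]
ft_force: [-4.2, -5.1, 19.5]
gripper_width: 0.276
gripper_force: 30.0
[456.59145423 492.41495342 101.50017121] [-4.20960628 -5.08648753 19.53431504] 0.0008183603353639065
[[220, 199], [221, 211], [221, 214], [222, 222]] [129, 121, 110, 113, 117, 97, 113, 120, 114, 115, 123, 133, 124, 117, 143, 134, 132, 133, 132, 131, 130, 132, 144, 130, 123, 130, 125, 105, 125, 120, 120] plain [[354.355988   193.48020462]]
diff cols (keyed gone) [1, 2, 2, 2, 6, 10, 13, 15, 15, 15, 14, 14, 12, 18, 17, 17, 10, 24, 26, 24, 19, 12, 9, 9, 10, 10, 7, 9, 12, 14, 3, 1, 1, 2, 3, 3, 4, 4, 4, 3, 5, 3, 3, 3, 2, 3, 3, 3, 2, 3]
```

```bash
python3 -c "
from station import order
print(order.sign_off())"
```

```text
the job is handed in; nothing more can be done
None
```

I pressed the three keys in order, then seated the keyed gauge with its collar on the hub and handed the job in still gripping it, pressed down at about 19 N; the judge returned no verdict.

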